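# Park the cleaned microscope objectives on their carrier in order of length

### The job

The microscope's four objectives have been cleaned and stand on the grey mat: park them on the four pads of the blue carrier tray in order of length, the shortest on the pad next to the tray's handle and the longest at the far end, each upright with its foot centred on its pad, and let go. Set them down without dropping or tipping any, and leave the red-capped jar and the white dropper bottle where they stand.

Things in the scene. Friction and masses are not known exactly. Their poses are not given: they have to be found in the camera images.
- objective_red: shortest of four loose microscope objectives: metal, red ring round its shoulder, lens end up, 34 mm tall: thread foot 25 mm diameter, 5 mm high; barrel 30 mm diameter up to 24 mm (grip here); then 22 mm nose. About 70 g. Starts on a grey mat 2 mm thick, 70 mm or more from the others. Origin: centre of its foot's underside; z up its axis.
- objective_yellow: second shortest of four loose microscope objectives: metal, yellow ring round its shoulder, lens end up, 43 mm tall: thread foot 25 mm diameter, 5 mm high; barrel 30 mm diameter up to 29 mm (grip here); then 22 mm nose. About 90 g. Starts on a grey mat 2 mm thick, 70 mm or more from the others. Origin: centre of its foot's underside; z up its axis.
- objective_green: second longest of four loose microscope objectives: metal, green ring round its shoulder, lens end up, 52 mm tall: thread foot 25 mm diameter, 5 mm high; barrel 30 mm diameter up to 34 mm (grip here); then 22 mm nose. About 120 g. Starts on a grey mat 2 mm thick, 70 mm or more from the others. Origin: centre of its foot's underside; z up its axis.
- objective_blue: longest of four loose microscope objectives: metal, blue ring round its shoulder, lens end up, 61 mm tall: thread foot 25 mm diameter, 5 mm high; barrel 30 mm diameter up to 40 mm (grip here); then 22 mm nose. About 150 g. Starts on a grey mat 2 mm thick, 70 mm or more from the others. Origin: centre of its foot's underside; z up its axis.
- pad_1: pad next to the tray's handle: one of 4 flat dark rubber discs, 44 mm diameter, 3 mm thick, 55 mm apart in a row on a fixed blue tray (226 x 66 mm, 10 mm thick, rim 13 mm high) that may point any way; its handle, a low loop with a black bar, sticks out 45 mm at one end. Origin: centre of the disc's underside, 10 mm above the bench; z up, y along the row to the handle.
- pad_2: pad second from the handle: one of 4 flat dark rubber discs, 44 mm diameter, 3 mm thick, 55 mm apart in a row on a fixed blue tray (226 x 66 mm, 10 mm thick, rim 13 mm high) that may point any way; its handle, a low loop with a black bar, sticks out 45 mm at one end. Origin: centre of the disc's underside, 10 mm above the bench; z up, y along the row to the handle.
- pad_3: pad third from the handle: one of 4 flat dark rubber discs, 44 mm diameter, 3 mm thick, 55 mm apart in a row on a fixed blue tray (226 x 66 mm, 10 mm thick, rim 13 mm high) that may point any way; its handle, a low loop with a black bar, sticks out 45 mm at one end. Origin: centre of the disc's underside, 10 mm above the bench; z up, y along the row to the handle.
- pad_4: pad farthest from the handle: one of 4 flat dark rubber discs, 44 mm diameter, 3 mm thick, 55 mm apart in a row on a fixed blue tray (226 x 66 mm, 10 mm thick, rim 13 mm high) that may point any way; its handle, a low loop with a black bar, sticks out 45 mm at one end. Origin: centre of the disc's underside, 10 mm above the bench; z up, y along the row to the handle.
- jar: bystander: amber jar with a red cap, 52 mm diameter, 85 mm tall, loose, standing on the bench near the work. Origin: centre of its underside.
- dropper: bystander: small white plastic dropper bottle, 28 mm diameter, 62 mm tall, loose, light (30 g), standing on the bench near the work. Origin: centre of its underside.
There are look-alikes about, which are no part of the job. What is shaped like the objective_green but orange is not meant.

How it is judged:
By the outcome, as a careful person would: the job done as asked, in the order asked, and still so for the second after the job is handed in, with the robot touching nothing.
It also fails if it takes over 106 s, if anything falls off the work surface, if the arm or the gripper's body presses on something with over 40 N, if the wrist force passes 120 N, or if a joint passes its speed limit or range.

### The arm

A 6-joint arm with a two-finger parallel gripper is mounted at the origin on the work surface. World frame = base frame: x ahead of the robot, y to its left, z up, the work surface at z = 0. Lengths are in m, angles in rad, forces in N, time in s.
With the tool pointing down it reaches from about 0.35 to 0.875 m from the base axis. Payload 15.5 kg.
Tool frame: the origin (TCP) lies on the centre line of the jaws, within the pads' length; the fingertips stand 25 mm ahead of it and the grasp point (between the pads) lies 6 mm ahead of it (env.tip_reach is the distance from the TCP to the fingertips, in m); z points along the fingers, y is the direction in which the jaws open and shut (so a half turn about z gives the same grasp; the last joint's range is limited). The gripper opens to 85 mm and grips with 20 to 120 N. Pads are 22 mm wide; open, the fingers measure 114 mm over their backs; the gripper's body (76 mm by 85 mm) begins 54 mm behind the grasp point. The pads swing forward as they close: fully open they stand 13 mm farther back than shut.
Start: joints at [-1.413, 0.494, 1.345, -0, 1.302, -0.096], TCP at [0.156, -0.605, 0.256] pointing down, gripper open.
Joint ranges: [-2.91, 2.91], [-0.82, 2.16], [0.22, 2.67], [-1.22, 4.37], [0.12, 2.79], [-3.08, 3.08]. Speed limits (rad/s): [1.89, 1.89, 2.57, 3.01, 3.01, 3.01].

### API

Orientations are given as a unit quaternion [x, y, z, w].
In Python, from rig import env, cams, order gives the robot as it stands. The module is installed in compiled form; this text tells all that it offers. Calls block until the motion is done:
- env.move_pose(position, orientation): joint-space move of the TCP to a pose.
- env.movel(position, rot=None, feed=0.15): straight line of the TCP; rot=None keeps the orientation; feed is the mean speed in m/s.
- env.movej(angles): joint-space move.
- env.open_jaws() and env.clamp(grip_force=None): open the fingers fully, or close them until they stop; grip_force is the grip in N (None keeps the last).
- env.dwell(seconds).
- env.inverse_kinematics(position, orientation): joint angles nearest the present ones, or None.
- cams.capture(name): name is "scene" or "top"; returns a dict with "color" (480x640x3 uint8, red, green, blue), "camera_matrix" (3x3 intrinsics, pixels), "extrinsics" (4x4, takes a point from camera to world coordinates). Camera axes: x right, y down, z forward; pixel columns grow to the right and rows downward; lengths in m; the calibration is good to about 2 mm. A picture is of the moment at which its call begins. There is no depth.
A pose or a line that the arm cannot do raises env.IKError and nothing moves.
- order.hand_in(): hands the job in, once; it reports no verdict.
Readings, each from a call of its own:
- env.current_time(): time.
- env.current_q(): joint angles.
- env.current_dq(): joint speeds.
- env.current_joint_torque(): joint torques, N m.
- env.current_ee_pos(): TCP position.
- env.current_tool_rot(): TCP orientation.
- env.current_wrist_force(): force on the tool from outside, world axes, zero at the start.
- env.current_moment(): the same for the moment, N m.
- env.current_opening(): finger opening in m.
Only numpy, scipy, OpenCV 4.12 (cv2) and the standard library are available. Lean on these libraries where they do the work, as an engineer would, in place of code of your own. Each camera call takes 0.05 s, during which the arm holds its last target. There are 200 camera calls.

## Working session

There is one attempt and no reset: what is moved stays moved. The work goes in short steps, each a Python script; the robot and the scene stay as the last script left them, time stands still between calls to the robot, and variables do not carry over. Pictures are saved under pics/ and viewed, about 12 in all and at most 16, crops included, and the job is handed in when it is done.

```bash
mkdir -p pics; python3 - <<'E'
from rig import env,cams
import cv2,numpy as np
for n in("scene","top"):
    c=cams.capture(n); cv2.imwrite(f"pics/{n}0.png",c["color"][:,:,::-1])
    print(n,c["camera_matrix"].round(1).tolist(),c["extrinsics"].round(4).tolist())
print(env.current_time(),env.current_tool_rot(),env.tip_reach,env.current_opening())
E
```

```text
scene [[559.2, 0.0, 323.4], [0.0, 559.2, 232.5], [0.0, 0.0, 1.0]] [[0.6398, 0.6511, -0.4083, 0.9261], [0.7684, -0.5323, 0.3552, -0.3348], [0.014, -0.5411, -0.8409, 0.8068], [0.0, 0.0, 0.0, 1.0]]
top [[447.2, 0.0, 326.1], [0.0, 447.2, 236.4], [0.0, 0.0, 1.0]] [[0.0005, -0.9825, 0.1862, 0.4112], [-1.0, 0.0007, 0.0062, -0.0014], [-0.0062, -0.1862, -0.9825, 0.7447], [0.0, 0.0, 0.0, 1.0]]
0.1 [ 9.92021248e-01  1.26069615e-01  6.54324088e-07 -5.43544257e-04] 0.025 0.08522117639589244
```

View pics/scene0.png

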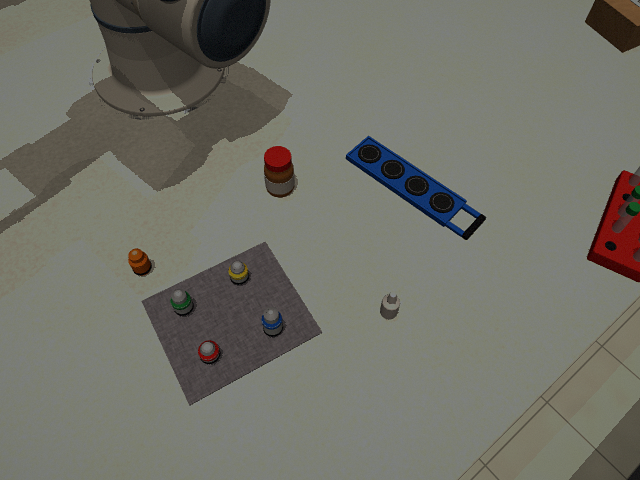

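View pics/top0.png

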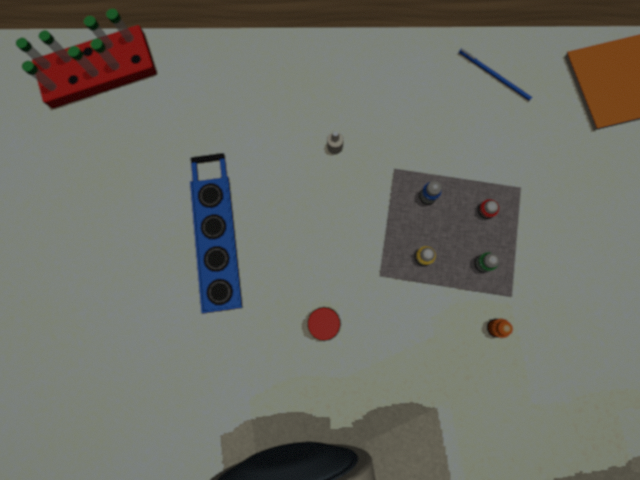

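The scene view shows blue (272,321), red (208,351), green (181,301) and yellow (238,271) on the mat, with the tray's handle at (475,228). In the top view they are at (430,192), (488,209), (487,262) and (426,256), with the handle at (208,157) and the orange decoy at (500,327). Next I'll zoom in to choose masks.

```bash
python3 - <<'E'
import cv2,numpy as np
s=cv2.imread("pics/scene0.png");t=cv2.imread("pics/top0.png")
def z(i,x,y,w=50,h=50,k=4): return cv2.resize(i[y-h//2:y+h//2,x-w//2:x+w//2],None,fx=k,fy=k,interpolation=cv2.INTER_NEAREST)
a=np.hstack([z(s,*p) for p in[(272,321),(208,351),(181,301),(238,271)]])
b=np.hstack([z(t,*p) for p in[(430,192),(488,209),(487,262),(426,256)]])
c=np.hstack([z(s,*p) for p in[(372,158),(395,172),(420,188),(445,205)]])
cv2.imwrite("pics/z1.png",np.vstack([a,b,c])[:600])
E
```

```text
(no output)
```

View pics/z1.png

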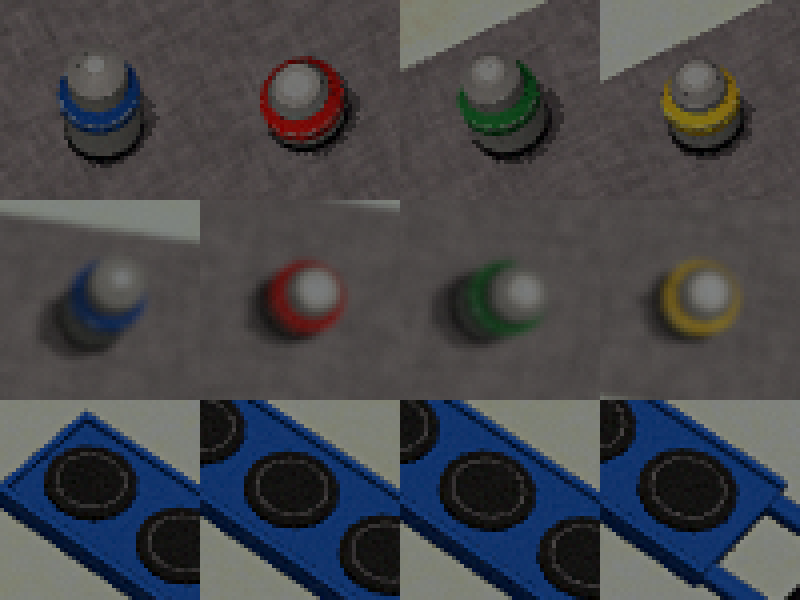

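The zooms show clean coloured rings: blue (272,321), red (208,351), green (181,301) and yellow (238,271) in the scene view, and the same four in the top view. The pads are dark discs on blue, with centres near (370,154), (393,169), (417,186) and (442,203) in the scene view. I'll use the tangent planes through each camera's nadir point to get the axes, and two-view triangulation for the heights.

```bash
cat > vis.py <<'E'
import cv2,numpy as np
H={"red":[(0,7),(172,180)],"yellow":[(20,34)],"green":[(50,80)],"blue":[(100,125)]}
def hsvmask(rgb,col,smin=120,vmin=40):
    h=cv2.cvtColor(rgb,cv2.COLOR_RGB2HSV)
    return sum(cv2.inRange(h,(a,smin,vmin),(b,255,255)) for a,b in H[col])
def ray(c,uv):
    E=c["extrinsics"];d=E[:3,:3]@np.linalg.inv(c["camera_matrix"])@[uv[0],uv[1],1]
    return E[:3,3],d/np.linalg.norm(d)
def onplane(c,uv,z):
    o,d=ray(c,uv);return o+d*(z-o[2])/d[2]
def tri(c1,u1,c2,u2):
    (o1,d1),(o2,d2)=ray(c1,u1),ray(c2,u2)
    s=np.linalg.lstsq(np.c_[d1,-d2],o2-o1,rcond=None)[0]
    a,b=o1+s[0]*d1,o2+s[1]*d2;return (a+b)/2,np.linalg.norm(a-b)
def proj(c,p):
    E=c["extrinsics"];q=c["camera_matrix"]@(E[:3,:3].T@(np.asarray(p)-E[:3,3]));return q[:2]/q[2]
def blob(c,col,near,r=24,k=4,**kw):
    """pixel points of the biggest colour blob round 'near', at 1/k pixel"""
    x,y=np.round(near).astype(int);x0,y0=max(x-r,0),max(y-r,0)
    im=cv2.resize(c["color"][y0:y+r,x0:x+r],None,fx=k,fy=k,interpolation=cv2.INTER_CUBIC)
    n,l,st,_=cv2.connectedComponentsWithStats(hsvmask(im,col,**kw))
    i=1+np.argmax(st[1:,4]);v,u=np.nonzero(l==i)
    return np.c_[u,v]/k+[x0+.5/k-.5,y0+.5/k-.5]
def axis_dir(c,pts):
    """horizontal bearing of the plane through camera and vertical axis; bearing half width"""
    g=np.array([onplane(c,p,0.0)[:2] for p in pts])-c["extrinsics"][:2,3]
    m=g.mean(0);a=np.arctan2(m[0]*g[:,1]-m[1]*g[:,0],g@m)
    lo,hi=np.percentile(a,[.5,99.5]);b=np.arctan2(m[1],m[0])+(lo+hi)/2
    return b,(hi-lo)/2
def locate(cs,ct,col,us,ut):
    """axis xy of an objective from both views; ring radius seen and heights of ring bottom front edge"""
    ps,pt=blob(cs,col,us),blob(ct,col,ut);o=[];dd=[];w=[]
    for c,p in((cs,ps),(ct,pt)):
        b,h=axis_dir(c,p);o.append(c["extrinsics"][:2,3]);dd.append([np.cos(b),np.sin(b)]);w.append(h)
    s=np.linalg.solve(np.c_[dd[0],-np.array(dd[1])],o[1]-o[0]);xy=o[0]+s[0]*np.array(dd[0])
    rad=[abs(s[i])*np.sin(w[i]) for i in(0,1)]
    # height: rays onto the vertical plane touching the front of the barrel
    n=-np.array(dd[0]);f=xy+.015*n;zs=[]
    for p in ps:
        q,d=ray(cs,p);k=((f-q[:2])@n)/(d[:2]@n);zs.append(q[2]+k*d[2])
    return xy,rad,np.percentile(zs,1),tri(cs,ps.mean(0),ct,pt.mean(0))
E
cat > m.py <<'E'
from rig import env,cams
import cv2,numpy as np,json
from vis import *
cs,ct=cams.capture("scene"),cams.capture("top")
P={"blue":((272,321),(430,192)),"red":((208,351),(488,209)),"green":((181,301),(487,262)),"yellow":((238,271),(426,256))}
out={}
for n,(a,b) in P.items():
    xy,rad,zb,(t,gap)=locate(cs,ct,n,a,b);out[n]=xy.tolist()
    print(n,(xy*1e3).round(1),"R",np.round(np.array(rad)*1e3,1),"ring bottom z",round(zb*1e3,1),"tri",(t*1e3).round(1),round(gap*1e3,1))
def pads(c,box):
    x0,y0,x1,y1=box;k=4
    im=cv2.resize(c["color"][y0:y1,x0:x1],None,fx=k,fy=k,interpolation=cv2.INTER_CUBIC)
    blue=hsvmask(im,"blue",vmin=30)
    cc,h=cv2.findContours(blue,cv2.RETR_CCOMP,cv2.CHAIN_APPROX_NONE);r=[]
    for q,hh in zip(cc,h[0]):
        if hh[3]>=0 and cv2.contourArea(q)>k*k*150:
            e=cv2.fitEllipse(q);r.append((np.array(e[0])/k+[x0+.5/k-.5,y0+.5/k-.5],np.array(e[1])/k))
    return r
a=pads(cs,(330,120,500,250));b=pads(ct,(180,140,255,325))
for nm,r in(("s",a),("t",b)): print(nm,[(u.round(1).tolist(),s.round(1).tolist()) for u,s in r])
json.dump(out,open("obj.json","w"))
za=[onplane(cs,u,.0115) for u,s in a];zt=[onplane(ct,u,.0115) for u,s in b]
for p,(u,s) in zip(za,a):
    j=int(np.argmin([np.linalg.norm(p-q) for q in zt]));t,g=tri(cs,u,ct,b[j][0])
    print((p*1e3).round(1),(zt[j]*1e3).round(1),"tri",(t*1e3).round(1),round(g*1e3,1))
for n,us,ut,z in(("jar",(278,157),(323,323),.085),("dropper",(392,295),(335,134),.062)):
    print(n,onplane(cs,us,z).round(3),onplane(ct,ut,z).round(3))
E
python3 m.py
```

```text
blue [ 613.8 -163.4] R [15.  13.5] ring bottom z 17.5 tri [ 619.9 -168.    23. ] 1.2
red [ 594.2 -265. ] R [15.  14.6] ring bottom z 16.6 tri [ 595.  -265.6   13.1] 0.7
green [ 504.8 -254.2] R [14.4 13.2] ring bottom z 36.4 tri [ 504.1 -254.    20.4] 1.9
yellow [ 514.6 -155.5] R [15.  14.4] ring bottom z 22.2 tri [ 514.6 -155.7   14.2] 0.3
s [([441.3, 202.2], [20.2, 24.7]), ([416.3, 185.3], [19.6, 24.1]), ([392.3, 169.0], [19.0, 23.6]), ([369.1, 153.4], [18.3, 23.1])]
t [([219.2, 291.5], [24.1, 25.2]), ([216.0, 258.5], [23.5, 24.6]), ([212.9, 226.3], [23.1, 24.1]), ([209.9, 195.0], [22.6, 23.7])]
[622.4 202.4  11.5] [621.9 200.9  11.5] tri [622.2 201.6  11.6] 1.4
[568.1 194.6  11.5] [567.5 193.3  11.5] tri [567.8 193.9  11.6] 1.4
[513.6 187.   11.5] [513.  185.6  11.5] tri [513.4 186.2  11.7] 1.5
[459.2 179.2  11.5] [458.6 177.8  11.5] tri [458.9 178.5  11.6] 1.5
jar [0.412 0.008 0.085] [0.408 0.007 0.085]
dropper [ 0.713 -0.012  0.062] [ 0.71  -0.011  0.062]
```

The tray pads fit: 55 mm spacing, the two views agree to 1.5 mm, and the triangulated height is 11.6 mm. The red and yellow rings also fit. The blue and green masks leak or lose pixels (the ring bottom heights are wrong), so I'll mask by channel excess with Otsu instead.

```bash
python3 - <<'E'
s=open("vis.py").read()
s=s.replace('    n,l,st,_=cv2.connectedComponentsWithStats(hsvmask(im,col,**kw))','''    f=im.astype(float);R,G,B=f[...,0],f[...,1],f[...,2]
    e={"red":R-np.maximum(G,B),"green":G-np.maximum(R,B),"blue":B-np.maximum(R,G),"yellow":np.minimum(R,G)-B}[col]
    e=cv2.GaussianBlur(np.clip(e,0,255),(5,5),0).astype(np.uint8)
    m=cv2.threshold(e,max(8,.45*np.percentile(e,97)),255,0)[1]
    n,l,st,_=cv2.connectedComponentsWithStats(m)''')
open("vis.py","w").write(s)
E
python3 m.py | head -4
python3 - <<'E'
from vis import *
import cv2
rows=[]
for n,P in(("scene",[("blue",272,321),("green",181,301)]),("top",[("blue",430,192),("green",487,262)])):
    im=cv2.imread(f"pics/{n}0.png")[:,:,::-1].copy();r=[]
    for col,x,y in P:
        p=blob({"color":im},col,(x,y));z=cv2.resize(im[y-24:y+24,x-24:x+24],None,fx=4,fy=4,interpolation=cv2.INTER_CUBIC)
        for u,v in((p-[x-24,y-24])*4).astype(int)[::3]: z[v,u]=(255,0,255)
        r.append(z)
    rows.append(np.hstack(r))
cv2.imwrite("pics/mask.png",np.hstack(rows)[:,:,::-1])
E
```

```text
blue [ 614.8 -164.1] R [15.2 15. ] ring bottom z 20.8 tri [ 620.8 -168.5   25.3] 1.4
red [ 594.3 -265.1] R [14.8 15.5] ring bottom z 18.1 tri [ 595.9 -266.5   16.3] 1.5
green [ 504.8 -254.3] R [14.8 15. ] ring bottom z 30.1 tri [ 505.1 -254.8   21.2] 0.1
yellow [ 514.6 -155.6] R [15.  15.2] ring bottom z 22.6 tri [ 515.9 -157.1   17.8] 1.5
```

View pics/mask.png

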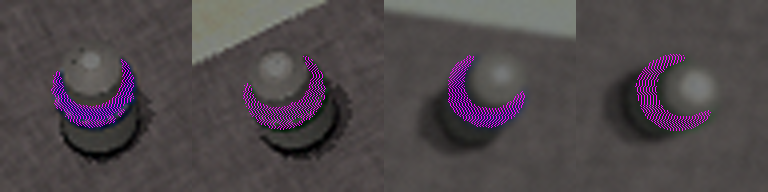

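The masks are clean now and every radius comes out at 15 mm. For blue, though, the two bearings are only 10° apart, so its position along them is ill-conditioned, which explains the bad height. I'll add the front edge range from both views and solve bearing plus range by least squares.

```bash
cat >> vis.py <<'E'
from scipy.optimize import least_squares
def locate(cs,ct,col,us,ut,k=4,R=.015):
    """axis xy and height of ring's lower rim: bearings and front-edge ranges from both views"""
    obs=[]
    for c,u in((cs,us),(ct,ut)):
        p=blob(c,col,u);b,w=axis_dir(c,p);o=c["extrinsics"][:3,3]
        g=np.linalg.norm([onplane(c,q,0.)[:2]-o[:2] for q in p],axis=1)
        obs.append((o,b,np.percentile(g,.5)))
    def f(v):
        r=[]
        for o,b,g in obs:
            d=v[:2]-o[:2];r+=[-np.sin(b)*d[0]+np.cos(b)*d[1],(np.hypot(*d)-R)-g*(o[2]-v[2])/o[2]]
        return r
    s=least_squares(f,[.55,-.2,.02]);return s.x,np.array(f(s.x))
E
cat > m2.py <<'E'
from rig import env,cams
from vis import *
import json
cs,ct=cams.capture("scene"),cams.capture("top")
P={"blue":((272,321),(430,192),42),"red":((208,351),(488,209),26),"green":((181,301),(487,262),36),"yellow":((238,271),(426,256),31)}
o={}
for n,(a,b,top) in P.items():
    v,r=locate(cs,ct,n,a,b);o[n]=v[:2].tolist();print(n,(v*1e3).round(1),"below shoulder",round(top-v[2]*1e3,1),"res",(r*1e3).round(1))
json.dump(o,open("obj.json","w"))
E
python3 m2.py
```

```text
blue [ 621.4 -168.5   38.7] below shoulder 3.3 res [ 0.7  0.1  0.7 -0.1]
red [ 596.1 -266.4   23.1] below shoulder 2.9 res [ 0.8  0.3  0.8 -0.3]
green [ 505.9 -255.3   32.3] below shoulder 3.7 res [ 0.8  0.3  0.7 -0.5]
yellow [ 516.3 -157.    26.2] below shoulder 4.8 res [ 0.6  0.1  0.6 -0.2]
```

All four now agree: the ring's lower rim lies 3–5 mm below the stated shoulder heights, and residuals stay under 1 mm. Every pair is more than 90 mm apart. The jaws will close across the tray row at both ends, so neighbours stay clear. Red goes first.

```bash
cat > act.py <<'E'
from rig import env,cams
import numpy as np,json,cv2
from scipy.spatial.transform import Rotation as Rn
PAD=np.array([[622.2,201.6],[567.8,193.9],[513.4,186.2],[458.9,178.5]])/1e3
ROW=np.arctan2(*(PAD[0]-PAD[3])[::-1])
def down(row=ROW):
    y=np.array([np.sin(row),-np.cos(row),0]);z=np.array([0,0,-1.])
    return Rn.from_matrix(np.c_[np.cross(y,z),y,z]).as_quat()
Q=down();ZG=.030;ZS=.18
def go(xy,z=ZS): env.move_pose([*xy,z],Q)
def pick(xy):
    go(xy);env.movel([*xy,.09],feed=.2);env.movel([*xy,ZG],feed=.06)
    env.clamp(40);print("opening",round(env.current_opening()*1e3,1),"tcp",env.current_ee_pos().round(4),"F",env.current_wrist_force().round(1))
    env.movel([*xy,ZG+.02],feed=.06);env.movel([*xy,ZS],feed=.2)
    print("lifted opening",round(env.current_opening()*1e3,1),"F",env.current_wrist_force().round(1),"t",round(env.current_time(),1))
def place(xy):
    go(xy);env.movel([*xy,.065],feed=.2);env.movel([*xy,ZG+.0113],feed=.03)
    print("down tcp",env.current_ee_pos().round(4),"F",env.current_wrist_force().round(1))
    env.dwell(.2);env.open_jaws();env.movel([*xy,.075],feed=.06);env.movel([*xy,ZS],feed=.25)
    print("t",round(env.current_time(),1))
def snap(tag):
    r={n:cams.capture(n) for n in("scene","top")}
    for n,c in r.items(): cv2.imwrite(f"pics/{n}_{tag}.png",c["color"][:,:,::-1])
    return r
E
python3 - <<'E'
from act import *
o=json.load(open("obj.json"))
for p in list(o.values())+list(PAD):
    for z in(ZG,ZS): assert env.inverse_kinematics([*p,z],Q) is not None,(p,z)
print(np.degrees(ROW),env.inverse_kinematics([*PAD[0],ZS],Q).round(2))
pick(o["red"]); snap("red1")
E
```

```text
8.051493891026603 [ 0.22  0.61  1.35 -0.    1.18  1.65]
opening 28.7 tcp [ 0.5962 -0.2664  0.0303] F [-1.8  1.3  5.3]
lifted opening 28.6 F [ 0.   0.3 -1.4] t 6.0
```

View pics/scene_red1.png

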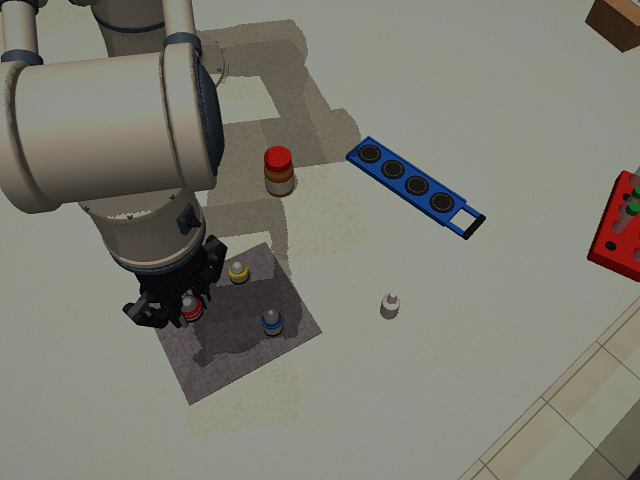

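Red is held upright at (190,308). The opening reads 28.7 mm, close to the 30 mm barrel given some pad compression. Now I'll place it and measure where it lands.

```bash
cat > chk.py <<'E'
from act import *
from vis import *
def check(cols,c):
    """placed objectives: axis against pad, ring height, in both views"""
    T={"red":(0,24),"yellow":(1,29),"green":(2,34),"blue":(3,40)}
    for n in cols:
        i,h=T[n];q=[*PAD[i],.013+h/1e3]
        v,r=locate(c["scene"],c["top"],n,proj(c["scene"],q),proj(c["top"],q))
        d=v[:2]-PAD[i];u=np.array([np.cos(ROW),np.sin(ROW)])
        print(n,"off pad mm along/across",round(d@u*1e3,1),round((u[0]*d[1]-u[1]*d[0])*1e3,1),"below shoulder",round(13+h-v[2]*1e3,1),"res",(r*1e3).round(1))
E
python3 - <<'E'
from chk import *
place(PAD[0]); o=json.load(open("obj.json")); go(o["yellow"])
c=snap("red2"); check(["red"],c)
s=cv2.resize(c["scene"]["color"][120:260,330:500],None,fx=3,fy=3);t=cv2.resize(c["top"]["color"][150:310,180:260],None,fx=2.6,fy=2.625)[:420]
cv2.imwrite("pics/red2z.png",np.hstack([s,t])[:,:,::-1]); print(env.current_time())
E
```

```text
down tcp [0.6219 0.2015 0.0413] F [-2.9 -0.7  4.5]
t 11.6
red off pad mm along/across -0.4 -0.9 below shoulder 4.6 res [ 0.8 -0.4  0.2  0.9]
13.05
```

View pics/red2z.png

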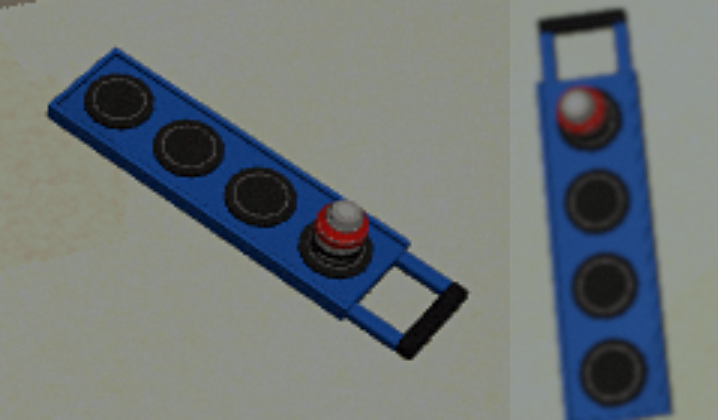

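Red stands upright on the handle-end pad (342,245 in the crop), within about 1 mm of centre, and it touched down gently at 4.5 N. I'll do yellow, green and blue the same way, checking each grip before going on.

```bash
python3 - <<'E'
from chk import *
o=json.load(open("obj.json"))
for i,n in((1,"yellow"),(2,"green"),(3,"blue")):
    print(n);pick(o[n])
    assert .026<env.current_opening()<.032,"bad grip"
    place(PAD[i])
go([.5,-.25],.22)
c=snap("end"); check(["red","yellow","green","blue"],c); print(env.current_time())
s=cv2.resize(c["scene"]["color"][120:260,330:500],None,fx=3,fy=3);t=cv2.resize(c["top"]["color"][150:310,180:260],None,fx=2.6,fy=2.625)[:420]
cv2.imwrite("pics/endz.png",np.hstack([s,t])[:,:,::-1])
E
```

```text
yellow
opening 29.0 tcp [ 0.5163 -0.157   0.0302] F [-0.9 -1.   5.1]
lifted opening 28.6 F [ 1.   0.4 -1. ] t 16.9
down tcp [0.5675 0.1939 0.0413] F [-2.4 -0.9  4.4]
t 22.0
green
opening 28.6 tcp [ 0.506  -0.2553  0.0302] F [-1.8  0.5  6.1]
lifted opening 28.9 F [ 0.2 -0.4 -2.3] t 27.2
down tcp [0.5131 0.1861 0.0413] F [-2.1 -0.6  2.9]
t 32.6
blue
opening 29.0 tcp [ 0.6214 -0.1685  0.0302] F [-1.4  0.1  5.2]
lifted opening 29.1 F [-0.6  0.6 -1.6] t 37.5
down tcp [0.4586 0.1784 0.0412] F [-0.9 -1.4  1.6]
t 42.7
red off pad mm along/across -0.4 -1.0 below shoulder 4.5 res [ 0.8 -0.4  0.2  0.9]
yellow off pad mm along/across -0.3 -0.8 below shoulder 5.1 res [ 0.9 -0.4  0.1  1. ]
green off pad mm along/across -0.4 -1.1 below shoulder 4.7 res [ 0.9 -0.3 -0.1  1. ]
blue off pad mm along/across 1.4 -14.6 below shoulder 36.0 res [ 4.3 -1.1 -1.2  4.2]
44.3833
```

View pics/endz.png

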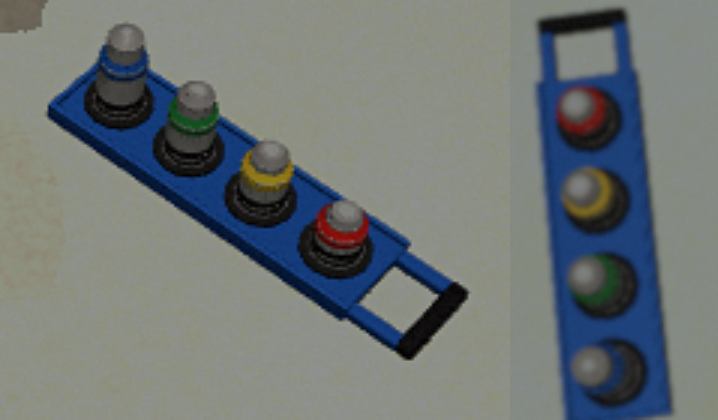

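View pics/scene_end.png

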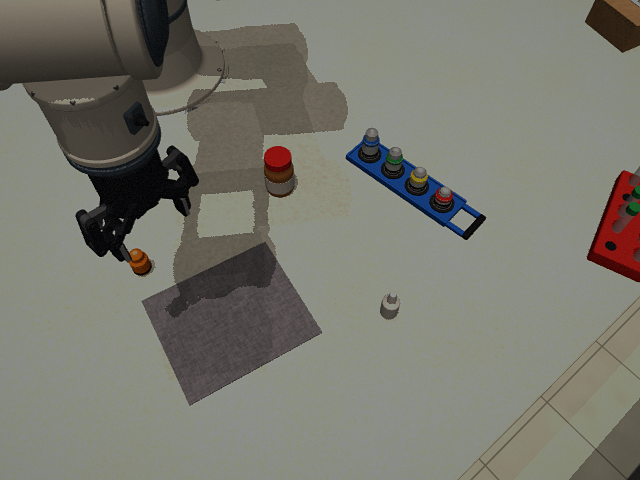

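All four stand upright in order, and red, yellow and green are within about 1.2 mm of their pad centres. The jar and dropper haven't moved. Blue's ring mask merges with the blue tray, so its reading isn't valid. I'll check blue by triangulating the noses instead, using the others as reference, and hand in only if that agrees.

```bash
python3 - <<'E'
from chk import *
from rig import order
c=snap("fin");off={}
for i,(n,h) in enumerate((("red",34),("yellow",43),("green",52),("blue",61))):
    uv=[]
    for v in("scene","top"):
        x,y=np.round(proj(c[v],[*PAD[i],.013+h/1e3-.004])).astype(int);r=12
        f=c[v]["color"][y-r:y+r,x-r:x+r].astype(float);m=((f.min(2)>55)&(f.max(2)-f.min(2)<30)).astype(np.uint8)
        k,l,st,ce=cv2.connectedComponentsWithStats(m)
        j=min((j for j in range(1,k) if st[j,4]>20),key=lambda j:np.linalg.norm(ce[j]-r));uv.append(ce[j]+[x-r,y-r])
    p,g=tri(c["scene"],uv[0],c["top"],uv[1]);off[n]=p[:2]-PAD[i]
    print(n,"nose off pad",(off[n]*1e3).round(1),"z",round(p[2]*1e3,1),"expected top",13+h,"gap",round(g*1e3,1))
for n,us,ut,z in(("jar",(278,157),(323,323),.085),):pass
a=cv2.imread("pics/scene0.png").astype(int);b=cv2.imread("pics/scene_fin.png").astype(int)
for n,(x,y) in(("jar",(278,172)),("dropper",(391,305))): print(n,"img diff",np.abs(a-b)[y-20:y+20,x-15:x+15].mean().round(1))
if np.linalg.norm(off["blue"])<.004: order.hand_in();print("handed in",env.current_time())
E
```

```text
red nose off pad [-0.9 -0.5] z 52.6 expected top 47 gap 7.2
yellow nose off pad [-0.7 -1.4] z 62.6 expected top 56 gap 6.5
green nose off pad [-0.9 -2.1] z 70.4 expected top 65 gap 5.8
blue nose off pad [-0.5 -3.4] z 77.2 expected top 74 gap 1.9
jar img diff 8.2
dropper img diff 12.9
the job is handed in; nothing more can be done
the job is handed in; nothing more can be done
```

The job is handed in at about 45 s of the 106 s allowed. All four objectives stand upright on the tray and are released: red on the pad by the handle, then yellow, green and blue at the far end. Each was set down gently, with at most 4.5 N read at touch-down.

**Final checks**
- **Red, yellow and green:** the ring measurement put them within 1.2 mm of their pad centres, at the expected heights.
- **Blue:** that ring check failed (it read 14.6 mm off) because its blue ring merged with the blue tray in the mask. Up close it looks upright and centred on its pad.
- **Nose check:** the last check gave blue 3.4 mm off and the others 1.0–2.3 mm. It is rough: the two views missed each other by 2–7 mm, and the heights came out 3–7 mm too high. It rules out a gross error for blue but does not show a precise fit.
- **Jar and dropper:** they appear in the same pixel positions in the first and near-final scene pictures. A raw image comparison around them did show small differences (8 and 13 grey levels). That could be image noise or changed arm shadow, but I did not look into it.

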